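# Pop the kiln logger's battery hatch

### The arm

A 6-joint arm with a two-finger parallel gripper is mounted at the origin on the work surface. World frame = base frame: x ahead of the robot, y to its left, z up, the work surface at z = 0. Lengths are in mm, angles in rad, forces in N, time in s.
With the tool pointing down it reaches from about 350 to 875 mm from the base axis. Payload 4.2 kg.
Tool frame: the origin (TCP) lies midway between the tips of the shut fingers; the grasp point (between the pads) lies 19 mm behind it; z points along the fingers, y is the line along which they close (so a half turn about z gives the same grasp; the last joint's range is limited). The gripper opens to 85 mm and grips with 20 to 120 N. Pads are 22 mm wide; open, the fingers measure 114 mm over their backs; the gripper's body (76 mm by 85 mm) begins 54 mm behind the grasp point. The pads swing forward as they close: fully open they stand 13 mm farther back than shut.
Start: joints at [-0.998, 0.385, 0.008, 0, -1.194, -0.259], TCP at [192.937, -594.453, 231.312] pointing down, gripper open.
Joint ranges: [-3.14, 3.14], [-1.21, 2.06], [-1.07, 1.41], [-3.16, 2.05], [-2.99, -0.16], [-3.1, 3.1]. Speed limits (rad/s): [2.79, 2.79, 3.14, 3.14, 3.14, 3.14].

### API

Orientations are given as a unit quaternion [x, y, z, w].
In Python, from bench import arm, eyes, nets gives the robot as it stands.
- The arm moves only by the tool apply_moves, never from a script. Its arguments are lists of equal length, an entry for each row: "delta_rot": the turn, a rotation vector about the tool's x, y, z as a fraction of full scale, a list of three; "xyz": the shift along the tool's x, y, z as a fraction of full scale, a list of three; "hand": the gripper command: -1 is fully open, 1 is shut, values between are in proportion. In form: {"delta_rot": [[ax, ay, az], ...], "xyz": [[dx, dy, dz], ...], "hand": [hand, ...]}. A call has 1 to 20 rows; each row shifts and turns the commanded pose from where the row before left it, along the tool's axes as they then stand; what a row does not reach is not made up. Full scale, the value 1, is 0.025 m for a shift and 6 degrees for a turn. A row lasts 1/12 s, in which the tool goes at most 41.7 mm and 7.16 degrees, less where a joint would pass 70% of its speed; a pose out of reach is approached as far as the arm can. A call with a number of a shift or a turn outside -1 to 1 is refused whole. A call with a gripper value outside its range is refused whole. The fingers move at their own pace and stop on an object; the grip force is fixed at half the most. Time passes only in rows, so rows that do not move let the fingers close. It gives the time, the measured TCP pose, the force, the opening and the grip force at its end, in the units of the state.
- arm.read_state(): the state, without advancing time (a new reading comes with each control period).
- eyes.get_image(name): name is "scene" or "top" or "wrist"; returns a dict with "frame" (400x640x3 uint8, red, green, blue), "range_z" (400x640 float32, mm along the optical axis (not along the pixel's ray), 0 where there is no reading), "camera_matrix" (3x3 intrinsics, pixels), "R" (3x3) and "t" (3): a world point X has camera coordinates R X + t; the wrist camera has in their place "hand_eye" (4x4, takes a point from camera to tool coordinates, whose origin is the TCP and whose axes are the flange's). Camera axes: x right, y down, z forward; pixel columns grow to the right and rows downward; lengths in mm; the calibration is good to about 2 mm. A picture is of the moment at which its call begins: read the wrist's pose just before it.
- arm.job_done(): hands the job in; it is judged then, once.
Trained networks look in a picture, given as the dict that the camera call returned (one of the last four; its "shot" number tells which), for a name from the list of things; names that differ only in an ending like _2 or _b are one class to them, and where a whole thing is asked for, a point or a joint stands for the part that bears it (a point fixed in the world has none). Each returns a list of dicts, best first, with "score" (0 to 1); they miss things now and then, are a little off and sometimes report something else, mostly with a low value. They report only what shows in the picture. A call takes as long as a camera call.
- nets.look_for(name, picture): "bbox" ([left, top, right, bottom] in pixels, round what is visible of it).
- nets.masks_of(name, picture): "region" (400x640 bool, what is visible of it) and "bbox" ([left, top, right, bottom] in pixels, round what is visible of it).
The state is a dict: "clock": time; "joints": joint angles; "joint_vel": joint speeds; "joint_efforts": joint torques, N m; "position": TCP position; "ee_rot": TCP orientation; "contact_force": force on the tool from outside, world axes, zero at the start; "wrist_torque": the same for the moment, N m; "gripper_width": finger opening in mm; "grasp_force": force on a finger pad.
Only numpy, scipy, OpenCV 4.12 (cv2) and the standard library are available. Lean on these libraries where they do the work, as an engineer would, in place of code of your own. Each camera call takes 0.05 s, during which the arm holds its last target. There are 200 camera calls.

### The job

The kiln logger's batteries are due for changing: with a closed fingertip press the ribbed patch on the battery hatch of the wider instrument (the logger with the display window) gently and just once, all the way in, so that its push-push latch lets the hatch pop up. Take the hand away and watch for a couple of seconds that the hatch stays open by itself. Grip and lift nothing, leave the smaller instrument's hatch shut, and leave the instruments, jars and jug standing where they are.

Things in the scene. Friction and masses are not known exactly. Their poses are not given: they have to be found in the camera images.
- logger: kiln logger, grey plastic case, loose on the bench, 200 mm wide (y), 130 deep (x), 58 high; 0.6 to 1.3 kg. Origin: centre of its underside, x away from the operator, z up. White battery hatch centred at y = +46 mm, 80 wide, 12 thick, from its hinge at x = +30 to its free edge at x = -55 mm, 10 mm proud of the case top. Beside it a green display window and three black keys.
- logger_pad (a point): centre of the ribbed finger patch (four fine grey ribs, 17 x 30 mm) on top of the logger's hatch, 20 mm from its free edge, 65 mm from its hinge line; at x -35, y +46, z +68 mm in the logger's frame when shut. Moves with the hatch; z out of its top face.
- logger_hatch (a joint): logger's hatch angle, rad: 0 shut, negative pressed in (stop -0.084: patch 5.5 mm down), positive open. Pressing the patch takes about 3 N all the way to the firm stop; let go after passing -0.05, it rises behind the finger by a damped spring, in about a second, to its stop at +0.75 (patch 110 mm, tip 130 mm above the bench) and stays. Pressed home again it latches shut.
- logger_latch (a joint): m, the unseen cam slide of the logger's latch, which counts presses: about 0 as found, about 0.003 to 0.006 while first pressed home, about 0.008 to 0.010 once popped open, above 0.0116 after a second press.
- meter: moisture meter, the smaller instrument, grey plastic case, loose on the bench, 112 mm wide (y), 130 deep (x), 58 high; 0.6 to 1.3 kg. Origin: centre of its underside, x away from the operator, z up. White battery hatch centred at y = 0, 80 wide, 12 thick, from its hinge at x = +30 to its free edge at x = -55 mm, 10 mm proud of the case top. No display.
- meter_hatch (a joint): angle of the meter's hatch, rad: 0 shut and latched, negative pressed in, positive open; same push-push latch as the logger's.
- jar_a: glaze jar with red cap, 58 mm across, 75 mm tall, loose, upright, behind the logger. Origin: centre of underside.
- jug: white ceramic mug-like jug, 72 mm across plus a handle, 90 mm tall, loose, behind the logger. Origin: centre of underside.
- jar_b: glaze jar with white cap, 52 mm across, 65 mm tall, loose, behind the meter. Origin: centre of underside.

How it is judged (in metres and radians):
On the way, in this order (a step that is already met when the one before it is completed fails the run):
1. the logger's hatch is pressed in by the fingers (value of joint logger_hatch below -0.03 rad and contact force between the fingers and logger_hatch above 1 N), for 0.02 s.
2. the logger's hatch has popped up and stays open, untouched, for a second (value of joint logger_hatch above 0.6 rad and contact force between anything else and logger_hatch below 0.1 N), for 1 s.
At the end, for the whole second after the job is handed in: the logger's hatch stands open (over 0.6 rad) and at rest after a single press, the meter's hatch is shut (within 0.03 rad), both instruments stand on the bench within 40 mm and the jars and jug within 30 mm of where they were (value of joint logger_hatch above 0.6 rad and velocity of joint logger_hatch below 0.1 rad/s and value of joint logger_latch below 0.0113 m and value of joint meter_hatch between -0.03 and 0.03 rad and height (world z) of each of logger, meter below 0.01 m and not (distance of jar_a from where it was at the start of the episode above 0.03 m) and not (distance of jar_b from where it was at the start of the episode above 0.03 m) and not (distance of jug from where it was at the start of the episode above 0.03 m) and not (distance of logger from where it was at the start of the episode above 0.04 m) and not (distance of meter from where it was at the start of the episode above 0.04 m)); the robot touches nothing.
It fails at once if the logger's hatch is pressed in a second time after it has popped (latch cam past 0.0113 m) (value of joint logger_latch above 0.0113 m).
It fails at once if the meter's hatch is pressed (past -0.03 rad) or opened (past 0.05 rad) (value of joint meter_hatch below -0.03 rad or value of joint meter_hatch above 0.05 rad).
It fails at once if the logger's hatch is pressed with more than 80 N (contact force between the fingers and logger_hatch above 80 N).
It fails at once if an instrument is lifted 15 mm or shifted 40 mm (distance of any of logger, meter from where it was at the start of the episode above 0.04 m or height (world z) of any of logger, meter above 0.015 m).
It fails at once if a jar or the jug is moved or lifted by more than 30 mm (distance of any of jar_a, jar_b, jug from where it was at the start of the episode above 0.03 m).
It also fails if it takes over 32 s, if anything falls off the work surface, if the arm or the gripper's body presses on something with over 40 N, if the wrist force passes 120 N, or if a joint passes its speed limit or range.

## Working session

There is one attempt and no reset: what is moved stays moved. The work goes in short steps, Python scripts to look and compute and a tool call to move; the robot and the scene stay as the last step left them, time stands still between calls to the robot, and variables do not carry over. Pictures are saved under pics/ and viewed, at most 10 in all, crops included, and the job is handed in when it is done.

Besides the shell and the picture viewer there is one more tool, called by a JSON object that holds its "fn" and its "kwargs". apply_moves: Moves the arm, as the interface text tells. Its arguments: {"type":"object","properties":{"delta_rot":{"type":"array"},"xyz":{"type":"array"},"hand":{"type":"array"}},"required":["delta_rot","xyz","hand"]}

```bash
mkdir -p pics; cat > h.py <<'E'
import numpy as np, cv2
from bench import arm, eyes, nets
def world(p, m):
    v,u=np.nonzero(m); z=p["range_z"][v,u]; k=z>0; u,v,z=u[k],v[k],z[k]
    K=p["camera_matrix"]; c=np.stack([(u-K[0,2])/K[0,0]*z,(v-K[1,2])/K[1,1]*z,z],1)
    return (c-p["t"])@p["R"], np.stack([u,v],1)
E
python3 - <<'E'
from h import *
s=arm.read_state(); print(s["clock"],s["position"],s["ee_rot"],s["contact_force"])
for n in ("top","scene"):
    p=eyes.get_image(n); im=p["frame"][...,::-1].copy()
    for o in ("logger","meter","logger_hatch","logger_pad","meter_hatch","jar_a","jar_b","jug"):
        for r in nets.masks_of(o,p)[:2]:
            w,_=world(p,r["region"])
            if len(w)<5: continue
            zt=np.percentile(w[:,2],90); t=w[abs(w[:,2]-zt)<5]
            print(n,o,round(r["score"],2),r["bbox"],"med",np.median(w,0).round(),"ztop",round(zt),"rect",[np.round(x,1) for x in cv2.minAreaRect(t[:,:2].astype(np.float32))])
    cv2.imwrite(f"pics/{n}.png",im)
E
```

```text
0.0 [ 192.76508926 -593.89876099  230.18028373] [-1.56160466e-01  9.87731054e-01  1.10702583e-03 -2.18284376e-04] [-0.46056388 -0.03082662  0.3560859 ]
top logger 0.8 [209.6, 184.6, 308.4, 261.2] med [507. 142.  59.] ztop 68 rect [array([501.2, 157.9]), array([158.4,  87.8]), np.float64(76.4)]
top meter 0.72 [378.9, 172.4, 445.6, 245.6] med [ 549. -184.   60.] ztop 69 rect [array([ 548.8, -184.8]), array([ 83.9, 100.1]), np.float64(72.7)]
top logger_hatch 0.79 [214.3, 200.7, 258.6, 247.4] med [507. 192.  68.] ztop 70 rect [array([507.9, 192.3]), array([80.5, 84.6]), np.float64(76.4)]
top logger_pad 0.88 [216.7, 199.9, 257.8, 247.1] med [508. 192.  68.] ztop 70 rect [array([508.2, 192.2]), array([80.5, 85.2]), np.float64(76.4)]
top meter_hatch 0.76 [387.9, 185.6, 434.9, 237.7] med [ 540. -184.   68.] ztop 70 rect [array([ 541.3, -184.3]), array([80. , 85.2]), np.float64(73.4)]
top jar_a 0.96 [398.4, 130.4, 427.1, 160.4] med [ 684. -193.   63.] ztop 66 rect [array([ 691.3, -197.8]), array([45. , 43.4]), np.float64(61.5)]
top jar_a 0.89 [276.0, 163.0, 302.5, 194.6] med [608.  79.  74.] 
[... 1557 characters left out ...]
283.5, 290.1, 317.2, 341.5] med [ 699. -209.   54.] ztop 64 rect [array([ 691.8, -198.9]), array([45.6, 46.3]), np.float64(47.3)]
scene jar_a 0.6 [337.3, 175.6, 369.6, 216.8] med [625.  63.  49.] ztop 74 rect [array([617.4,  78.3]), array([48.6, 49. ]), np.float64(43.8)]
scene jar_b 0.91 [283.5, 290.1, 317.2, 341.5] med [ 699. -209.   54.] ztop 64 rect [array([ 691.8, -198.9]), array([45.6, 46.3]), np.float64(47.3)]
scene jar_b 0.6 [337.3, 175.6, 369.6, 216.8] med [625.  63.  49.] ztop 74 rect [array([617.4,  78.3]), array([48.6, 49. ]), np.float64(43.8)]
scene jug 0.8 [368.0, 150.6, 419.0, 202.4] med [654. 141.  58.] ztop 85 rect [array([644.9, 156.5]), array([71.6, 73.2]), np.float64(4.0)]
```

View pics/top.png

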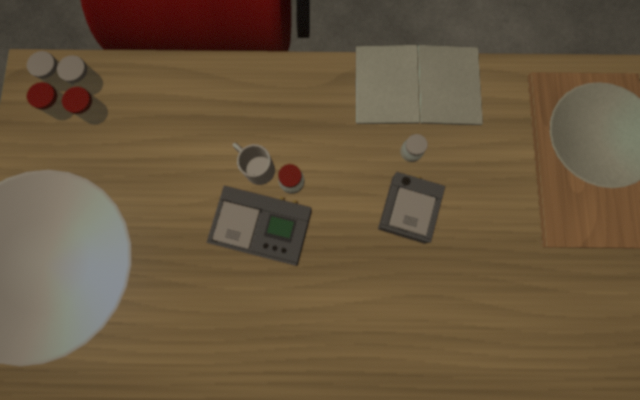

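View pics/scene.png

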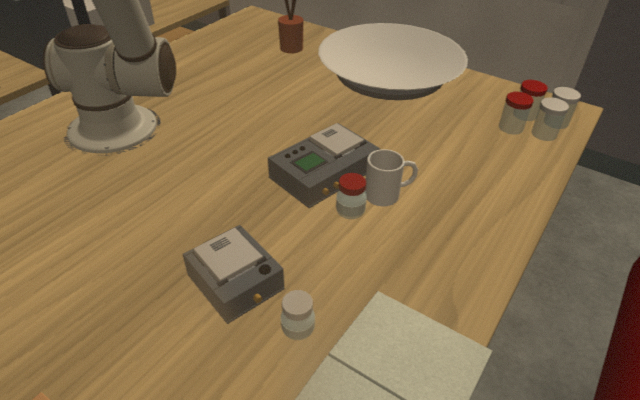

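The top picture shows the logger around (260,225), with its hatch at (236,225) and ribs at about (233,235). The meter is at (412,208), with the jug and red jar behind the logger at (255,162) and (290,178). The scene view agrees. With yaw at -13.6°, the pad comes out at about (486,197,68). I'll move over it at height with the fingers closing.

{"fn": "apply_moves", "kwargs": {"delta_rot": [[0,0,0],[0,0,0],[0,0,0],[0,0,0],[0,0,0],[0,0,0],[0,0,0],[0,0,0],[0,0,0],[0,0,0],[0,0,0],[0,0,0],[0,0,0],[0,0,0],[0,0,0],[0,0,0],[0,0,0],[0,0,0],[0,0,0],[0,0,0]], "xyz": [[-0.7,0.88,0],[-0.7,0.88,0],[-0.7,0.88,0],[-0.7,0.88,0],[-0.7,0.88,0],[-0.7,0.88,0],[-0.7,0.88,0],[-0.7,0.88,0],[-0.7,0.88,0],[-0.7,0.88,0],[-0.7,0.88,0],[-0.7,0.88,0],[-0.7,0.88,0],[-0.7,0.88,0],[-0.7,0.88,0],[-0.7,0.88,0],[-0.7,0.88,0],[-0.7,0.88,0],[-0.7,0.88,0],[-0.7,0.88,0]], "hand": [1,1,1,1,1,1,1,1,1,1,1,1,1,1,1,1,1,1,1,1]}}

```text
clock: 2.57
position: [390.3, -66.5, 231.7]
ee_rot: [-0.156, 0.988, 0.0, 0.001]
contact_force: [1.0, -2.1, -0.4]
gripper_width: -0.2
grasp_force: 0.0
```

{"fn": "apply_moves", "kwargs": {"delta_rot": [[0,0,0],[0,0,0],[0,0,0],[0,0,0],[0,0,0],[0,0,0],[0,0,0],[0,0,0],[0,0,0],[0,0,0],[0,0,0],[0,0,0]], "xyz": [[-0.7,0.88,0],[-0.7,0.88,0],[-0.7,0.88,0],[-0.7,0.88,0],[-0.7,0.88,0],[-0.7,0.88,0],[-0.7,0.88,0],[-0.7,0.88,0],[-0.7,0.88,0],[-0.7,0.88,0],[0,0,0],[0,0,0]], "hand": [1,1,1,1,1,1,1,1,1,1,1,1]}}

```text
clock: 3.57
position: [488.7, 196.4, 230.8]
ee_rot: [-0.157, 0.988, -0.0, -0.0]
contact_force: [-0.1, -0.4, -0.4]
gripper_width: -0.1
grasp_force: 0.0
```

```bash
python3 - <<'E'
from h import *
from scipy.spatial.transform import Rotation as Ro
s=arm.read_state(); R=Ro.from_quat(s["ee_rot"]).as_matrix(); P=np.array(s["position"])
print(s["clock"],P.round(1),s["gripper_width"],s["contact_force"])
p=eyes.get_image("wrist"); H=np.array(p["hand_eye"]); W=R@H[:3,:3]; o=R@H[:3,3]+P
p["R"]=W.T; p["t"]=-W.T@o
r=nets.masks_of("logger_pad",p)
for q in r[:2]:
    w,_=world(p,q["region"]); w=w[(abs(w[:,2]-68)<6)]
    print(q["score"],q["bbox"],np.median(w,0).round(1),cv2.minAreaRect(w[:,:2].astype(np.float32)))
im=p["frame"][...,::-1].copy()
pad=np.array([486,197.3,68.]); c=p["R"]@pad+p["t"]; u=p["camera_matrix"]@c/c[2]; print(u)
cv2.drawMarker(im,(int(u[0]),int(u[1])),(0,0,255))
cv2.imwrite("pics/w1.png",im)
E
```

```text
3.5667 [488.7 196.4 230.8] -0.06827839922865384 [-0.09459809 -0.36990984 -0.43543844]
0.59 [252.4, 134.0, 370.4, 245.7] [503.2 189.7  67.3] ((507.5054626464844, 192.11697387695312), (80.30720520019531, 85.27202606201172), 76.33368682861328)
[324.01123612 176.03025275   1.        ]
```

View pics/w1.png

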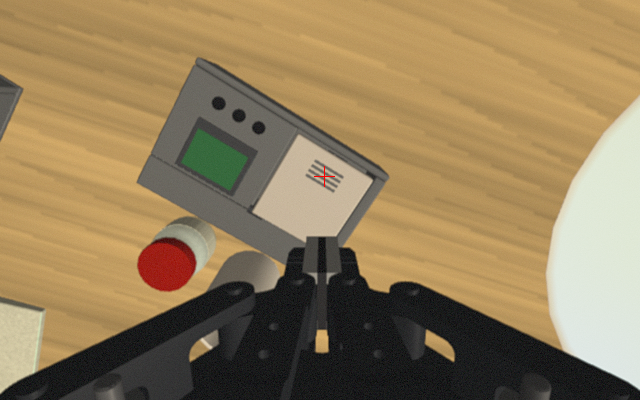

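The wrist view confirms the ribs under the marker at (324,176). I'll centre the small offset and come down to about 9 mm above the patch.

{"fn": "apply_moves", "kwargs": {"delta_rot": [[0,0,0],[0,0,0],[0,0,0],[0,0,0],[0,0,0],[0,0,0],[0,0,0],[0,0,0],[0,0,0],[0,0,0],[0,0,0],[0,0,0]], "xyz": [[0.09,0.07,0.6],[0,0,0.8],[0,0,0.8],[0,0,0.8],[0,0,0.8],[0,0,0.8],[0,0,0.6],[0,0,0.4],[0,0,0.3],[0,0,0.25],[0,0,0],[0,0,0]], "hand": [1,1,1,1,1,1,1,1,1,1,1,1]}}

```text
clock: 4.67
position: [486.2, 196.4, 78.0]
ee_rot: [-0.156, 0.988, 0.0, 0.0]
contact_force: [-0.4, 0.6, 0.6]
gripper_width: -0.2
grasp_force: 0.0
```

{"fn": "apply_moves", "kwargs": {"delta_rot": [[0,0,0],[0,0,0],[0,0,0],[0,0,0],[0,0,0],[0,0,0],[0,0,0],[0,0,0],[0,0,0],[0,0,0]], "xyz": [[0,0,0.08],[0,0,0.08],[0,0,0.08],[0,0,0.06],[0,0,0.06],[0,0,0.06],[0,0,0.06],[0,0,0.04],[0,0,0.04],[0,0,0]], "hand": [1,1,1,1,1,1,1,1,1,1]}}

```text
clock: 5.5
position: [485.6, 196.4, 63.5]
ee_rot: [-0.156, 0.988, 0.0, -0.0]
contact_force: [-3.5, 1.1, 3.9]
gripper_width: 0.0
grasp_force: 1.9
```

Contact at 3.9 N, so the hatch is partly in. I'll continue in 0.5 mm rows towards the stop.

{"fn": "apply_moves", "kwargs": {"delta_rot": [[0,0,0],[0,0,0],[0,0,0],[0,0,0]], "xyz": [[0,0,0.02],[0,0,0.02],[0,0,0.02],[0,0,0]], "hand": [1,1,1,1]}}

```text
clock: 5.83
position: [485.7, 196.4, 62.8]
ee_rot: [-0.156, 0.988, -0.0, -0.0]
contact_force: [-5.4, 1.7, 9.6]
gripper_width: 0.3
grasp_force: 5.0
```

{"fn": "apply_moves", "kwargs": {"delta_rot": [[0,0,0],[0,0,0],[0,0,0]], "xyz": [[0,0,0.02],[0,0,0.02],[0,0,0]], "hand": [1,1,1]}}

```text
clock: 6.08
position: [485.7, 196.4, 62.6]
ee_rot: [-0.157, 0.988, -0.0, -0.0]
contact_force: [-6.9, 1.4, 14.6]
gripper_width: -0.1
grasp_force: 7.4
```

The force climbs steeply while the hand barely moves, so this is the firm stop. I'll withdraw up and back, then wait two seconds.

{"fn": "apply_moves", "kwargs": {"delta_rot": [[0,0,0],[0,0,0],[0,0,0],[0,0,0],[0,0,0],[0,0,0],[0,0,0],[0,0,0],[0,0,0],[0,0,0],[0,0,0],[0,0,0]], "xyz": [[0,0,-0.5],[0,0,-1],[0,0,-1],[0,0,-1],[0,0,-1],[0,0,-1],[0.4,0,-1],[0.5,0,-0.6],[0.4,0,0],[0,0,0],[0,0,0],[0,0,0]], "hand": [1,1,1,1,1,1,1,1,1,1,1,1]}}

```text
clock: 7.08
position: [454.8, 186.1, 237.1]
ee_rot: [-0.156, 0.988, -0.001, -0.001]
contact_force: [-0.2, -0.3, -0.5]
gripper_width: -0.0
grasp_force: 0.0
```

{"fn": "apply_moves", "kwargs": {"delta_rot": [[0,0,0],[0,0,0],[0,0,0],[0,0,0],[0,0,0],[0,0,0],[0,0,0],[0,0,0],[0,0,0],[0,0,0],[0,0,0],[0,0,0],[0,0,0],[0,0,0],[0,0,0],[0,0,0],[0,0,0],[0,0,0],[0,0,0],[0,0,0]], "xyz": [[0,0,0],[0,0,0],[0,0,0],[0,0,0],[0,0,0],[0,0,0],[0,0,0],[0,0,0],[0,0,0],[0,0,0],[0,0,0],[0,0,0],[0,0,0],[0,0,0],[0,0,0],[0,0,0],[0,0,0],[0,0,0],[0,0,0],[0,0,0]], "hand": [1,1,1,1,1,1,1,1,1,1,1,1,1,1,1,1,1,1,1,1]}}

```text
clock: 8.75
position: [455.0, 186.3, 238.6]
ee_rot: [-0.156, 0.988, -0.0, 0.0]
contact_force: [0.5, -0.5, 0.1]
gripper_width: -0.3
grasp_force: 0.0
```

{"fn": "apply_moves", "kwargs": {"delta_rot": [[0,0,0],[0,0,0],[0,0,0],[0,0,0],[0,0,0],[0,0,0],[0,0,0],[0,0,0],[0,0,0],[0,0,0],[0,0,0],[0,0,0]], "xyz": [[0,0,0],[0,0,0],[0,0,0],[0,0,0],[0,0,0],[0,0,0],[0,0,0],[0,0,0],[0,0,0],[0,0,0],[0,0,0],[0,0,0]], "hand": [1,1,1,1,1,1,1,1,1,1,1,1]}}

```text
clock: 9.75
position: [455.0, 186.3, 238.6]
ee_rot: [-0.156, 0.988, -0.0, -0.0]
contact_force: [-0.1, -0.9, -0.2]
gripper_width: -0.3
grasp_force: 0.0
```

```bash
python3 - <<'E'
from h import *
s=arm.read_state(); print(s["clock"],s["position"],s["contact_force"])
p=eyes.get_image("scene"); cv2.imwrite("pics/s2.png",p["frame"][...,::-1])
for o in ("logger_hatch","meter_hatch","logger"):
    for r in nets.masks_of(o,p)[:1]:
        w,_=world(p,r["region"]); print(o,r["score"],np.percentile(w[:,2],[5,50,95]).round(),np.median(w,0).round())
E
```

```text
9.75 [454.97945353 186.29106185 238.57063389] [-0.11595452 -0.94989771 -0.24741546]
logger_hatch 0.59 [ 66.  93. 119.] [523. 184.  93.]
meter_hatch 0.67 [63. 66. 68.] [ 546. -189.   66.]
logger 0.93 [ 16.  56. 110.] [524. 121.  56.]
```

View pics/s2.png

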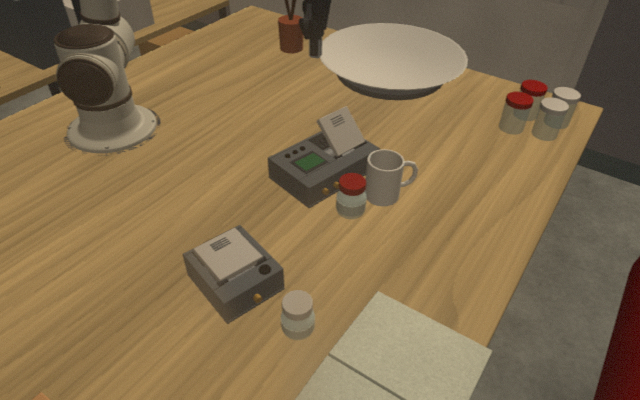

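The logger's hatch stands open at (342,132), with its top about 120 mm up or higher. The meter's hatch at (230,255) is shut, nothing else has moved, and the hand is clear.

```bash
python3 -c "
from bench import arm
print(arm.job_done())"
```

```text
the job is handed in; nothing more can be done
None
```

I pressed the logger's hatch once, to its firm stop (about 15 N at the wrist). It popped up and was still open about 3.5 s later; the meter's hatch stayed shut, nothing else visibly moved, and the job is handed in (no verdict was returned).

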